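# Hang the stamp caddy on the counter rail's two pins

## Robot

A 6-joint arm with a two-finger parallel gripper is mounted at the origin on the work surface. World frame = base frame: x ahead of the robot, y to its left, z up, the work surface at z = 0. Lengths are in m, angles in rad, forces in N, time in s.
With the tool pointing down it reaches from about 0.275 to 0.825 m from the base axis. Payload 4.9 kg.
Tool frame: the origin (TCP) lies midway between the tips of the shut fingers; the grasp point (between the pads) lies 19 mm behind it (grip_point_offset is the distance from the TCP to the grasp point, in m); z points along the fingers, x is the direction in which the jaws open and shut, and the axes are right-handed (so a half turn about z gives the same grasp; the last joint's range is limited). The gripper opens to 85 mm and grips with 20 to 120 N. Pads are 22 mm wide; open, the fingers measure 114 mm over their backs; the gripper's body (76 mm by 85 mm) begins 54 mm behind the grasp point. The pads swing forward as they close: fully open they stand 13 mm farther back than shut.
Start: joints at [-0.134, 0.326, -0.193, 1.052, 0, 1.437], TCP at [0.55, 0, 0.231] pointing down, gripper open.
Joint ranges: [-2.65, 2.65], [-0.97, 1.79], [-1.3, 1.35], [-1.93, 2.1], [-1.47, 1.37], [-3.14, 3.14]. Speed limits (rad/s): [2.57, 2.57, 3.14, 3.14, 3.14, 3.14].

## Interface

Orientations are given as a rotation vector (axis times angle).
In Python, from cell import * gives the robot as it stands. Calls block until the motion is done:
- movep(position, orientation): joint-space move of the TCP to a pose.
- move_l(position, velocity=0.15, rot=None, until_force=None): straight line of the TCP; rot=None keeps the orientation; velocity is the mean speed in m/s. With until_force (N) it stops when the force on the tool has changed by that much, and returns True; else False.
- set_joints(angles): joint-space move.
- let_go() and grab(newtons=None): open the fingers fully, or close them until they stop; newtons is the grip in N (None keeps the last).
- sleep(seconds).
- ik(position, orientation): joint angles nearest the present ones, or None.
- get_state(): the state.
- grab_frame(name): name is "scene" or "side" or "wrist"; returns a dict with "img" (480x640x3 uint8, red, green, blue), "fx", "fy", "cx", "cy" (pixels), "k1" (the pictures are not rectified: a ray, as slopes to the right and down, at radius r is drawn at 1 + k1 r^2 times it, then the intrinsics apply), "cam_to_world" (4x4, takes a point from camera to world coordinates); the wrist camera has in their place "T_tool_cam" (4x4, takes a point from camera to tool coordinates, whose origin is the TCP and whose axes are the tool frame's). Camera axes: x right, y down, z forward; pixel columns grow to the right and rows downward; lengths in m; the calibration is good to about 2 mm. A picture is of the moment at which its call begins: read the wrist's pose just before it. There is no depth.
A pose or a line that the arm cannot do raises MotionError and nothing moves.
- sign_off(): hands the job in, once; it reports no verdict.
Trained networks look in the newest picture that a camera, given by its name, has taken for a name from the list of things; names that differ only in an ending like _2 or _b are one class to them, and where a whole thing is asked for, a point or a joint stands for the part that bears it (a point fixed in the world has none). Each returns a list of dicts, best first, with "score" (0 to 1); they miss things now and then, are a little off and sometimes report something else, mostly with a low value. They report only what shows in the picture. A call takes as long as a camera call. They do not tell look-alikes from the thing itself.
- spot_in(camera, name): "centre" ([column, row] in pixels, amid what is visible of it).
- silhouettes(camera, name): "mask" (480x640 bool, what is visible of it) and "centre" ([column, row] in pixels, amid what is visible of it).
- tip_of(camera, name): "centre" ([column, row] in pixels: a listed point, or the origin of a listed thing).
The state is a dict: "clock": time; "q": joint angles; "joint_velocities": joint speeds; "tau": joint torques, N m; "position": TCP position; "eef_rot": TCP orientation; "contact_force": force on the tool from outside, world axes, zero at the start; "wrist_torque": the same for the moment, N m; "finger_gap": opening from 0.0 (shut) to 1.0 (fully open).
Only numpy, scipy, OpenCV 4.12 (cv2) and the standard library are available. Lean on these libraries where they do the work, as an engineer would, in place of code of your own. Each camera call takes 0.05 s, during which the arm holds its last target.

## Task

Pick up the pink stamp caddy by its white middle handle and hang it on the aluminium counter rail: both holes of its back lip over the rail's two upright pins, lip fully home and flat on the dark pin bar, then let go. The pin bar is clamped only roughly at the rail's middle, so feel for the pins gently, never forcing the caddy against the rail; keep the caddy upright with the glue stick and stamp in it, and leave everything else on the desk where it is.

Things in the scene. Friction and masses are not known exactly. Their poses are not given: they have to be found in the camera images.
- rail: Fixed aluminium counter rail on two posts and a foot plate. Origin: middle of the rail, at desk level; x from its front face (hang on that side) to its back, y along it, z up. Beam 240 long (y), 30 deep, from 90 to 140 above the desk. Caddy lip home on the bar: caddy_center at height 142.5; lip standing on the pin tips: 160.5.
- rail_top (a point): Middle of the beam's top. On it lies a dark pin bar 110 long, 26 deep, 6 thick, with two upright steel pins (diameter 8, tips chamfered) at x = 0, 32 either side of the bar's middle, 18 above the bar (24 above this point). The bar is clamped fast with its middle anywhere from -16 to +16 along y from here: not reported, to be felt or seen.
- rail_front (a point): Middle of the beam's flat front face (x = -15), 115 above the desk. With the caddy's back wall touching this face squarely, caddy_center is 32 in front of it and the holes are in line with the pins across the rail (x, play about 1 to 2).
- caddy_center (a point): Centre of the loose pink caddy (0.2 to 0.4 kg), half-way up its total height of 105. Open box 64 (x) by 130 (y) by 60 high; x to its back. White handle plate in the middle, 12 thick (x), 50 wide (y), top 52.5 above this point, 45 above the rim: grip across its thickness, from above.
- caddy: The same caddy; origin under its centre. From its back wall (x = 32) a lip 4 thick sticks out flush with the rim to x = 65, 140 wide (y), underside 56 above this origin, with two through holes at x = 46.5, y = -32 and +32, each 11 (x) by 10 (y).
- gluestick_center (a point): Glue stick, 18 diameter, 72 high, white with orange cap, standing loose in the caddy's front compartment; its middle.
- stamp_center (a point): Hand stamp, 17 by 30 by 54 high, dark wood handle, standing loose in the caddy's front compartment; its middle.
- tumbler: Beige drinking tumbler, 72 diameter, 172 high; origin under its centre. Leave alone.
- phone: Black phone lying flat, 75 by 155 by 9; origin under its centre. Leave alone.
- calculator: Grey desk calculator, 150 by 105 by 20; origin under its centre. Leave alone.
- bandbowl: Wooden bowl, 70 diameter, 35 high; origin under its centre. Leave alone.
- stapler: Blue and black stapler, 145 by 34 by 46; origin under its centre. Leave alone.
There are look-alikes about, which are no part of the job. Several things look just like the part that bears gluestick_center: the one meant starts nearest to the robot's base.

How it is judged:
By the outcome, as a careful person would: the job done as asked, in the order asked, and still so for the second after the job is handed in, with the robot touching nothing.
It also fails if it takes over 72 s, if anything falls off the work surface, if the arm or the gripper's body presses on something with over 40 N, if the wrist force passes 120 N, or if a joint passes its speed limit or range.

## Working session

There is one attempt and no reset: what is moved stays moved. The work goes in short steps, each a Python script; the robot and the scene stay as the last script left them, time stands still between calls to the robot, and variables do not carry over. Pictures are saved under pics/ and viewed, and the job is handed in when it is done.

```bash
ls; mkdir -p pics
python3 - <<'E'
from cell import *
import cv2
s=get_state();print(s)
for n in("scene","side","wrist"):
    f=grab_frame(n); cv2.imwrite(f"pics/{n}0.png",f["img"][:,:,::-1])
    print(n,f["fx"],f["fy"],f["cx"],f["cy"],f["k1"]); print((f.get("cam_to_world") if "cam_to_world" in f else f["T_tool_cam"]))
E
```

```text
pics
{'clock': 0.0, 'q': array([-1.34214886e-01,  3.26960544e-01, -1.93577926e-01,  1.05199399e+00,
        1.10557293e-05,  1.43662083e+00]), 'joint_velocities': array([ 5.53078210e-04,  1.69253275e-03,  8.45136426e-05,  1.80949931e-04,
       -9.27357907e-04, -5.52377414e-04]), 'tau': array([-1.24197268e-03, -4.43398941e+01,  2.62443137e+01,  1.56443648e-02,
       -1.97191571e-04, -6.55614656e-06]), 'position': array([5.49423448e-01, 8.45017820e-05, 2.30495020e-01]), 'eef_rot': array([-3.14134825e+00,  6.18809983e-05,  2.70006718e-03]), 'contact_force': array([ 0.48048097,  0.39756168, -0.03558747]), 'wrist_torque': array([0.01050257, 0.01316167, 0.00980534]), 'finger_gap': 1.002841475109575}
scene 504.8424099311704 504.8424099311704 326.59578417641427 236.37614350486527 -0.06991685246985412
[[-0.82613216  0.31737499 -0.46559507  1.06392666]
 [ 0.56346354  0.47088681 -0.67880369  0.72507864]
 [ 0.00380726 -0.82312741 -0.56784397  0.71760538]
 [ 0.          0.          0.          1.        ]]
side 540.5211173100449 540.5211173100449 325.37337893265953 239.341156298725 -0.05137750416707391
[[ 0.95165416 -0.23726051  0.19509436  0.34291784]
 [-0.30698595 -0.71254154  0.63090743 -0.77094117]
 [-0.01067658 -0.66029691 -0.75092876  1.04807968]
 [ 0.          0.          0.          1.        ]]
wrist 403.7631885825879 403.7631885825879 319.1897129481296 239.24186364744185 -0.025908680406300986
[[ 9.99999867e-01  6.28881914e-06 -5.15906867e-04  1.58365734e-03]
 [ 1.59689054e-04  9.47053701e-01  3.21075164e-01 -8.29195591e-02]
 [ 4.90610691e-04 -3.21075204e-01  9.47053574e-01 -1.42840938e-01]
 [ 0.00000000e+00  0.00000000e+00  0.00000000e+00  1.00000000e+00]]
```

View pics/scene0.png

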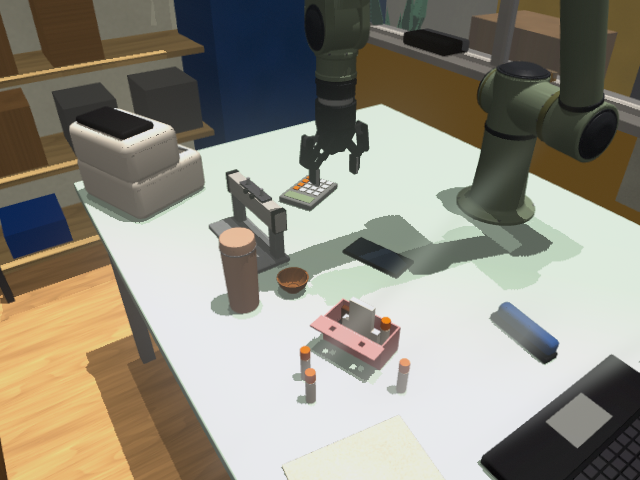

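View pics/side0.png

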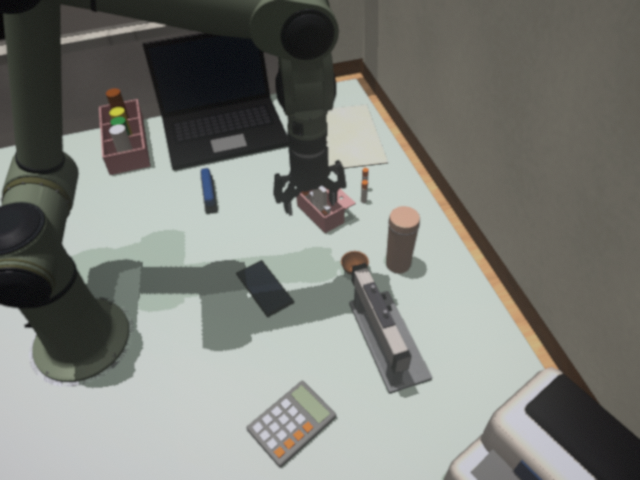

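View pics/wrist0.png

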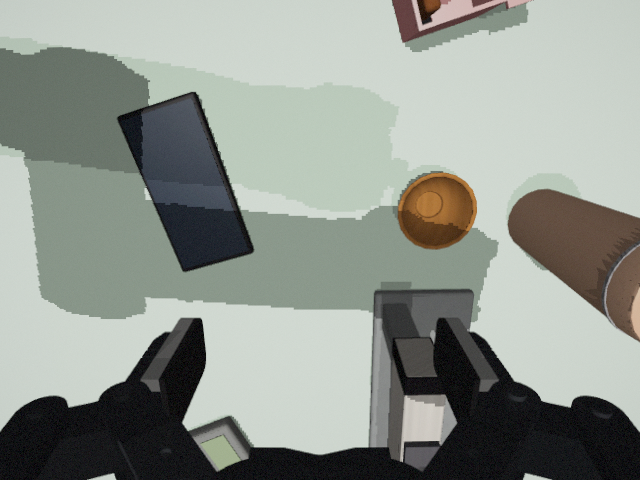

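Scene view: the pink caddy with white handle is at scene (357,330) / side (325,205). The look-alikes are a second pink box at side (123,135) and loose glue sticks at scene (305,362), (311,385) and (404,375). The rail is at scene (255,215) / side (380,320). Next: the detectors and triangulation.

```bash
cat > h.py <<'E'
from cell import *
import numpy as np, cv2
from scipy.spatial.transform import Rotation as R
from scipy.optimize import least_squares
def cam(n):
    s=get_state(); f=grab_frame(n)
    if n=="wrist":
        T=np.eye(4);T[:3,:3]=R.from_rotvec(s["eef_rot"]).as_matrix();T[:3,3]=s["position"]
        f["T"]=T@f["T_tool_cam"]
    else: f["T"]=f["cam_to_world"]
    f["K"]=np.array([[f["fx"],0,f["cx"]],[0,f["fy"],f["cy"]],[0,0,1]]);f["D"]=np.array([f["k1"],0,0,0.])
    return f
def ray(f,px):
    p=cv2.undistortPoints(np.array([[px]],float),f["K"],f["D"])[0,0]
    d=f["T"][:3,:3]@np.array([p[0],p[1],1]); return f["T"][:3,3],d/np.linalg.norm(d)
def onz(f,px,z):
    o,d=ray(f,px); return o+d*(z-o[2])/d[2]
def proj(f,P):
    P=np.atleast_2d(P).astype(float); Q=(P-f["T"][:3,3])@f["T"][:3,:3]
    return cv2.projectPoints(Q,np.zeros(3),np.zeros(3),f["K"],f["D"])[0][:,0]
def tri(l):
    A=0;b=0
    for f,px in l:
        o,d=ray(f,px);M=np.eye(3)-np.outer(d,d);A=A+M;b=b+M@o
    return np.linalg.solve(A,b)
def save(f,name,box=None,k=1,pts=()):
    im=f["img"][:,:,::-1].copy()
    for p in pts: cv2.circle(im,tuple(int(round(v)) for v in p),1,(0,255,0),-1)
    if box: x0,y0,x1,y1=box; im=im[y0:y1,x0:x1]
    im=cv2.resize(im,None,fx=k,fy=k,interpolation=cv2.INTER_CUBIC); cv2.imwrite("pics/"+name,im)
E
python3 - <<'E'
from h import *
F={n:cam(n) for n in("scene","side","wrist")}
for name in["caddy_center","caddy","gluestick_center","stamp_center","rail","rail_top","rail_front","tumbler","bandbowl","phone","calculator","stapler"]:
    for n in F:
        r=tip_of(n,name)
        print(name,n,[(np.round(x["centre"]).astype(int).tolist(),round(x["score"],2)) for x in r])
save(F["scene"],"sc_caddy.png",(270,270,430,410),5)
save(F["scene"],"sc_rail.png",(190,150,310,300),4)
save(F["side"],"sd_rail.png",(320,240,440,400),4)
E
```

```text
caddy_center scene [([362, 324], 0.88)]
caddy_center side [([318, 195], 0.93), ([292, 421], 0.18)]
caddy_center wrist []
caddy scene [([363, 344], 0.68)]
caddy side [([319, 214], 0.9)]
caddy wrist []
gluestick_center scene [([402, 377], 0.93), ([380, 335], 0.69), ([313, 385], 0.62), ([305, 366], 0.53)]
gluestick_center side [([365, 192], 0.6), ([307, 200], 0.45), ([364, 175], 0.4)]
gluestick_center wrist []
stamp_center scene [([360, 325], 0.7), ([347, 318], 0.43)]
stamp_center side [([325, 220], 0.37)]
stamp_center wrist [([423, 5], 0.69)]
rail scene [([259, 236], 0.7)]
rail side [([378, 340], 0.89), ([317, 197], 0.62)]
rail wrist [([388, 385], 0.64)]
rail_top scene [([253, 191], 0.81), ([258, 241], 0.66), ([295, 292], 0.51)]
rail_top side [([379, 309], 0.57)]
rail_top wrist [([423, 2], 0.31)]
rail_front scene [([260, 193], 0.67)]
rail_front side [([371, 318], 0.85), ([323, 220], 0.72)]
rail_front wrist []
tumbler scene [([245, 304], 0.85)]
tumbler side [([397, 268], 0.58)]
tumbler wrist [([537, 219], 0.74)]
bandbowl scene [([296, 288], 0.56)]
bandbowl side [([352, 270], 0.7), ([375, 341], 0.57)]
bandbowl wrist [([425, 203], 0.94)]
phone scene [([382, 259], 0.73), ([348, 317], 0.65)]
phone side [([264, 287], 0.6)]
phone wrist [([192, 190], 0.9)]
calculator scene [([307, 192], 0.77), ([382, 260], 0.29)]
calculator side [([292, 420], 0.57)]
calculator wrist [([199, 464], 0.83)]
stapler scene [([523, 340], 0.68)]
stapler side []
stapler wrist []
```

View pics/sc_caddy.png

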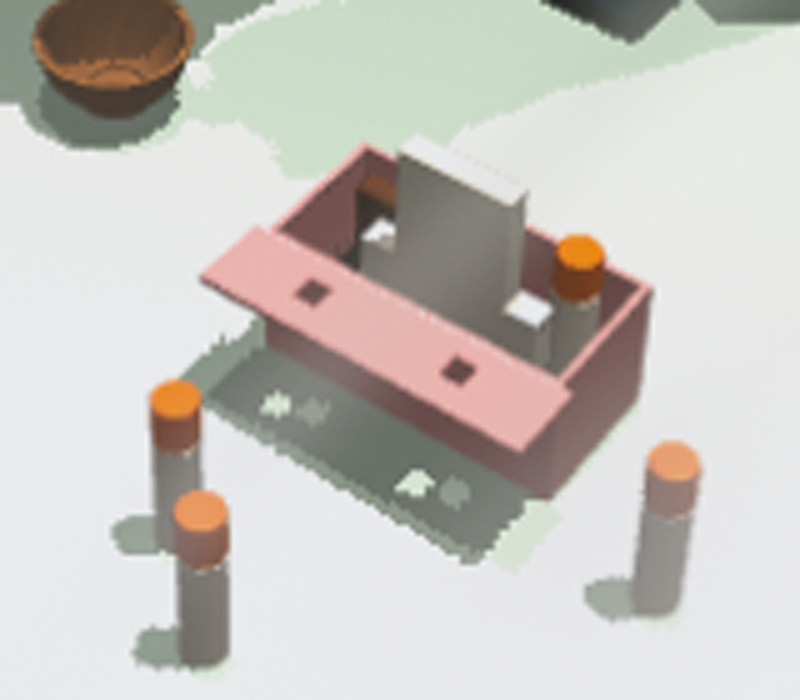

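View pics/sc_rail.png

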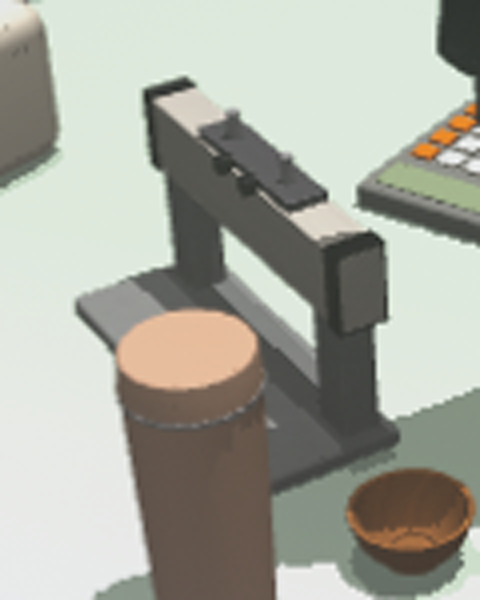

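View pics/sd_rail.png

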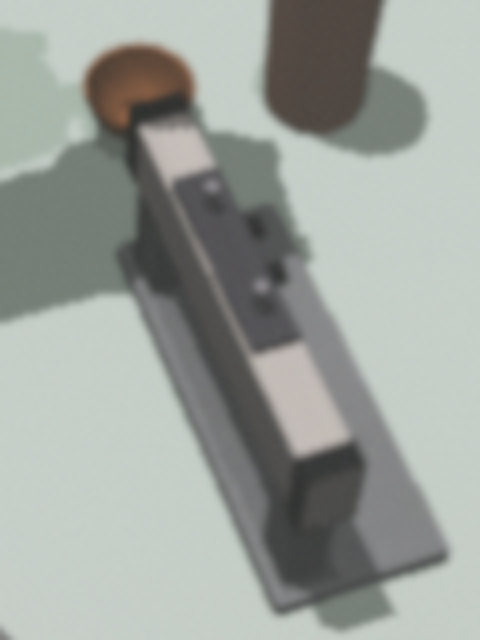

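Run:
```python
from h import *
F={n:cam(n) for n in("scene","side","wrist")}
S,D,W=F["scene"],F["side"],F["wrist"]
print("caddy",onz(S,(362,324),.0525),onz(D,(318,195),.0525),tri([(S,(362,324)),(D,(318,195))]))
# caddy holes: crop/5+offset
for p in [(313,292),(459,370)]: print("hole",onz(S,(270+p[0]/5-.1,270+p[1]/5),.060))
for p in [(400,145),(525,195)]: print("handle top",onz(S,(270+p[0]/5,270+p[1]/5),.105))
sc=[(233,118),(286,158)];sd=[(213,190),(263,288)]
# scene left pin = far = lower y; side: lower y = bottom
for a,b in zip(sc,sd[::-1]):
    pa=(190+a[0]/4,150+a[1]/4);pb=(320+b[0]/4,240+b[1]/4)
    print("pin tip",tri([(S,pa),(D,pb)]),onz(S,pa,.164),onz(D,pb,.164))
print("bowl",onz(W,(425,203),0),onz(W,(437,210),.035),"tumb",onz(S,(245,304),0),onz(D,(397,268),0))
print("sticks",[onz(S,p,.036) for p in[(402,377),(313,385),(305,366),(380,335)]])
print("phone",onz(W,(192,190),0),"calc",onz(S,(307,192),0))
# rail: foot corners in wrist (plate thickness?), beam end tops
```

```text
caddy [0.62558713 0.20364126 0.0525    ] [0.63101461 0.2203125  0.0525    ] [0.62973566 0.21079457 0.06105945]
hole [0.68183834 0.18836588 0.06      ]
hole [0.6612833  0.24869032 0.06      ]
handle top [0.63913172 0.181729   0.105     ]
handle top [0.61820801 0.22796467 0.105     ]
pin tip [ 0.62662515 -0.24041399  0.15805356] [ 0.62973328 -0.22929728  0.164     ] [ 0.62633998 -0.24468168  0.164     ]
pin tip [ 0.62457986 -0.17824904  0.15952012] [ 0.62668504 -0.17032139  0.164     ] [ 0.62457811 -0.1819312   0.164     ]
bowl [ 0.65206786 -0.00748759  0.        ] [ 0.65363399 -0.00523865  0.035     ] tumb [ 0.75851219 -0.02192935  0.        ] [ 0.75387684 -0.03569909  0.        ]
sticks [array([0.63624598, 0.33060832, 0.036     ]), array([0.7707302 , 0.25942844, 0.036     ]), array([0.75979161, 0.21714236, 0.036     ]), array([0.60465486, 0.23250748, 0.036     ])]
phone [0.43155032 0.00510861 0.        ] calc [ 0.39579614 -0.34947633  0.        ]
```

Both pins triangulate to about (0.626, -0.24) and (0.625, -0.18), and the rail front faces the robot. I'll take wrist close-ups of the rail, then the caddy.

Run:
```python
from h import *
import pickle
d=np.array([-np.pi,0,0])
movep([0.61,-0.13,0.27],d); W=cam("wrist"); s=get_state(); print(s["clock"],s["position"])
save(W,"w_rail.png"); 
for n in["rail","rail_top","rail_front"]:
    print(n,[(np.round(x["centre"]).tolist(),round(x["score"],2)) for x in tip_of("wrist",n)])
a=0.35
rot=(R.from_euler("z",a)*R.from_rotvec(d)).as_rotvec()
movep([0.615,0.27,0.25],rot); C=cam("wrist"); s=get_state(); print(s["clock"],s["position"])
save(C,"w_caddy.png")
for n in["caddy","caddy_center","gluestick_center","stamp_center"]:
    print(n,[(np.round(x["centre"]).tolist(),round(x["score"],2)) for x in tip_of("wrist",n)])
pickle.dump((W,C),open("views.pkl","wb"))
```

```text
2.9417 [ 0.60946351 -0.1294109   0.26950621]
rail [([334.0, 265.0], 0.78)]
rail_top [([341.0, 334.0], 0.83)]
rail_front [([320.0, 321.0], 0.96)]
4.625 [0.61557134 0.26855409 0.25014797]
caddy [([310.0, 257.0], 0.79)]
caddy_center [([306.0, 277.0], 0.81)]
gluestick_center [([476.0, 261.0], 0.89), ([291.0, 223.0], 0.87), ([363.0, 140.0], 0.63), ([438.0, 298.0], 0.61)]
stamp_center [([288.0, 302.0], 0.93)]
```

View pics/w_rail.png

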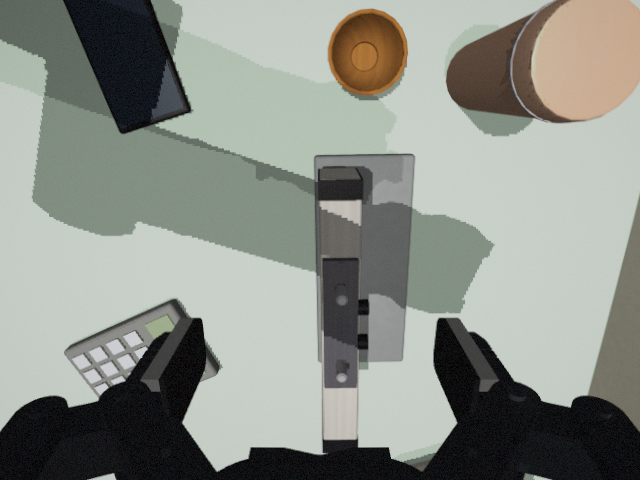

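View pics/w_caddy.png

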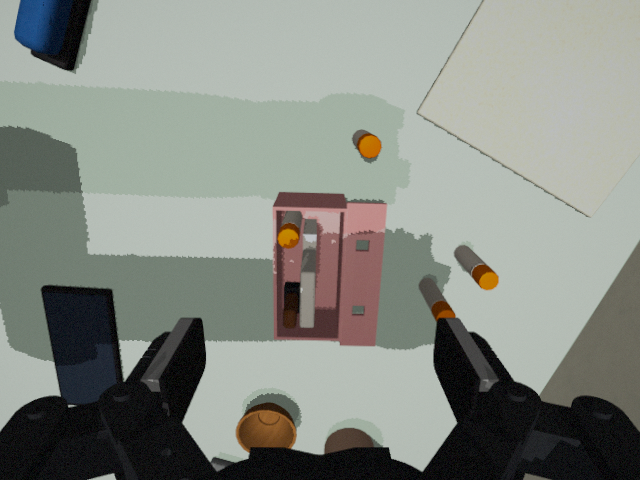

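Wrist views: the rail pins are at about (342,292) and (342,370), with the beam vertical in the picture. The caddy is at (330,270) with holes at (362,245) and (358,311). The glue stick (289,236) and stamp (290,305) are in front of the handle (307,290). Close crops next.

Run:
```python
from h import *
import pickle
W,C=pickle.load(open("views.pkl","rb"))
save(C,"c1.png",(265,185,395,355),4.5 if 0 else 4)
save(W,"r1.png",(300,150,380,300),4)
save(W,"r2.png",(300,290,380,460),4)
for i in("r1","r2"): pass
a=cv2.imread("pics/r1.png");b=cv2.imread("pics/r2.png")
h=min(a.shape[0],b.shape[0]);cv2.imwrite("pics/r12.png",np.hstack([a[:600],b[:600]]))
```

```text
(no output)
```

View pics/c1.png

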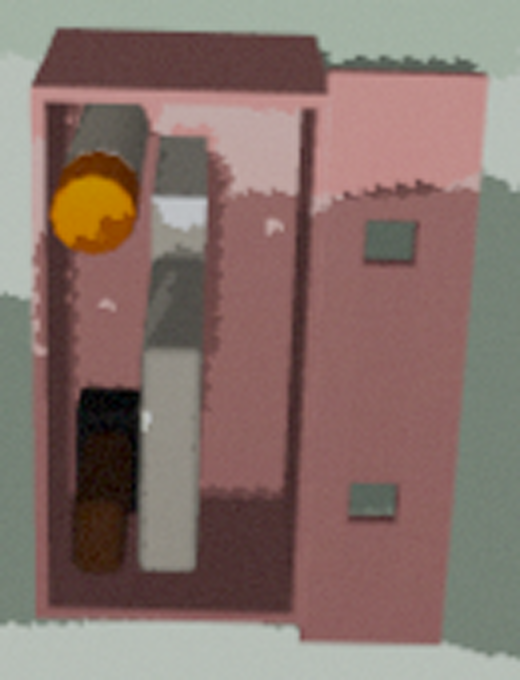

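View pics/r12.png

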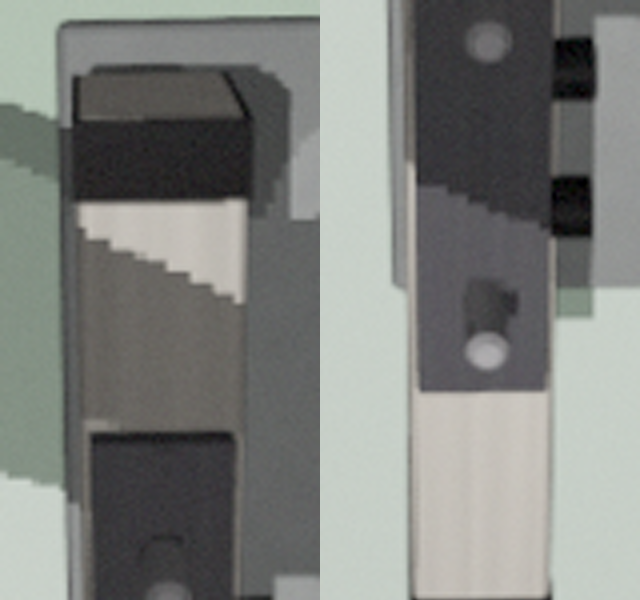

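Run:
```python
from h import *
import pickle
W,C=pickle.load(open("views.pkl","rb"))
def fit(f,P,px,x0):
    P=np.array(P,float);px=np.array(px,float)
    def wp(p): 
        c,s=np.cos(p[2]),np.sin(p[2]); return np.c_[p[0]+c*P[:,0]-s*P[:,1],p[1]+s*P[:,0]+c*P[:,1],P[:,2]]
    r=least_squares(lambda p:(proj(f,wp(p))-px).ravel(),x0,loss="soft_l1"); return r.x,(proj(f,wp(r.x))-px)
L=.001
c=lambda x,y:(265+x/4-.4,185+y/4-.4)
P=[(65,70,60),(65,-70,60),(32,-70,60),(46.5,32,60),(46.5,-32,60),(-6,25,105),(6,25,105),(-6,-25,105),(6,-25,105),(-32,65,60),(-32,-65,60)]
px=[c(488,73),c(442,643),c(300,640),c(390,241),c(373,501),c(143,347),c(200,347),c(140,570),c(196,573),c(33,87),c(37,618)]
x,e=fit(C,np.array(P)*L,px,[.627,.205,.35]);print("caddy",x);print(e.round(1).tolist())
a=lambda x,y:(300+x/4-.4,150+y/4-.4); b=lambda x,y:(300+(x-320)/4-.4,290+y/4-.4)
P=[(0,32,164),(0,-32,164),(-13,55,146),(13,55,146),(-13,-55,146),(13,-55,146)]
px=[b(489,42),b(487,350),a(92,435),a(235,433),b(417,391),b(547,389)]
x,e=fit(W,np.array(P)*L,px,[.626,-.21,0]);print("bar",x);print(e.round(1).tolist())
for p in [a(78,203),a(246,200),b(412,597),b(551,597)]: print("beam edge",onz(W,p,.140))
for p in [(75,75),(222,72),(248,120)]: print("cap",onz(W,a(*p),.140))
```

```text
caddy [0.63041611 0.20352    0.32179134]
[[0.2, 0.2], [-0.1, 0.2], [1.0, 0.2], [0.1, -0.0], [0.1, 0.0], [-0.6, -0.3], [0.7, 0.1], [-0.5, 0.5], [0.3, 0.1], [-0.8, -0.5], [-0.2, -0.4]]
bar [ 0.62692229 -0.20699602  0.01322762]
[[-0.1, -0.7], [0.0, 0.3], [-0.4, 0.4], [0.5, 0.4], [-0.0, -0.3], [0.1, -0.2]]
beam edge [ 0.61105541 -0.11129719  0.14      ]
beam edge [ 0.64002407 -0.11078528  0.14      ]
beam edge [ 0.61381556 -0.32126281  0.14      ]
beam edge [ 0.64377452 -0.32131161  0.14      ]
cap [ 0.61057757 -0.0892673   0.14      ]
cap [ 0.63529624 -0.08877777  0.14      ]
cap [ 0.63992682 -0.0969034   0.14      ]
```

Choice: the caddy with the white plate at wrist (307,290). It fits the model with under 1 px residual at (0.6304, 0.2035), yaw 0.322, and it holds the glue stick nearest the robot. Grasping it now.

Run:
```python
from h import *
d=R.from_rotvec([-np.pi,0,0])
rot=(R.from_euler("z",.3218)*d).as_rotvec()
movep([.6304,.2035,.15],rot)
print(move_l([.6304,.2035,.071],.1,until_force=6)); s=get_state();print(s["position"],s["contact_force"])
grab(60); s=get_state();print(s["clock"],s["position"],s["contact_force"],s["finger_gap"])
move_l([.6304,.2035,.091],.06); s=get_state();print(s["position"],s["contact_force"],s["wrist_torque"],s["finger_gap"])
for n in("scene","wrist"): save(cam(n),f"g_{n}.png")
```

```text
False
[0.63105174 0.20373759 0.07180664] [ 0.68731908 -0.28561624  0.60922038]
6.9833 [0.63010137 0.20338246 0.0709046 ] [-1.01264354 -0.66413754  1.59488441] 0.12793307455760428
[0.63077196 0.20357372 0.09150531] [-0.57579377  0.17847777 -3.9083144 ] [ 0.00266275 -0.05149261 -0.00506774] 0.13295771639129297
```

View pics/g_scene.png

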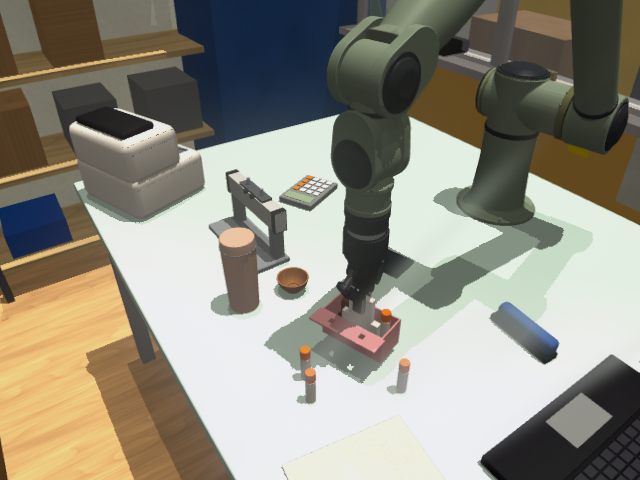

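View pics/g_wrist.png

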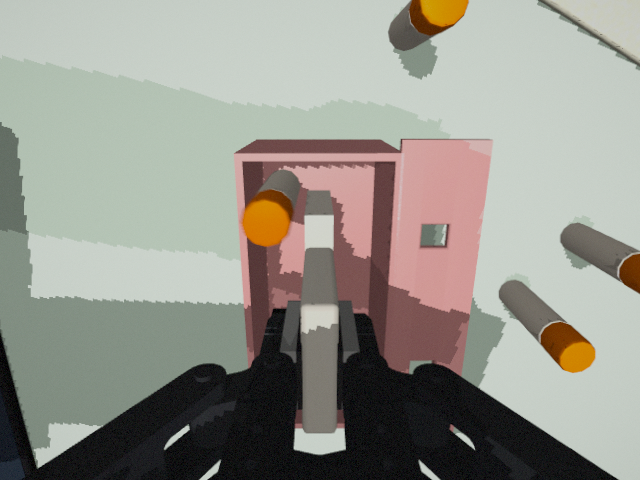

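The grasp holds: about 4.5 N of weight is carried and the items are in the caddy (wrist view: glue stick (268,217), lip hole (434,236)). Carrying it round in front of the rail.

Run:
```python
from h import *
import pickle
d=R.from_rotvec([-np.pi,0,0]); rv=lambda a:(R.from_euler("z",a)*d).as_rotvec()
move_l([.6304,.2035,.215],.12)
move_l([.56,.07,.215],.13,rot=rv(.17))
a=.0138; c,sn=np.cos(a),np.sin(a)
# caddy origin target: bar mid + rail x * (-0.065) (18mm short)
T=np.array([.6269,-.2070])-.060*np.array([c,sn]); print(T)
move_l([T[0],T[1],.205],.14,rot=rv(a))
sleep(.3); s=get_state();print(s["clock"],s["position"],s["eef_rot"],s["contact_force"],s["wrist_torque"],s["finger_gap"])
F={n:cam(n) for n in("wrist","scene","side")}
pickle.dump(F,open("hold.pkl","wb"))
save(F["wrist"],"h_w.png");save(F["scene"],"h_sc.png",(170,90,330,260),4 if 0 else 3.5);save(F["side"],"h_sd.png",(250,200,450,400),3)
```

```text
[ 0.56690571 -0.20782797]
12.4917 [ 0.56692728 -0.20756763  0.20504457] [-3.14146760e+00 -2.23138774e-02 -1.81706046e-05] [-0.87007655 -0.9083502  -4.56254956] [-0.02175251 -0.01221206  0.060397  ] 0.12904771521523256
```

View pics/h_w.png

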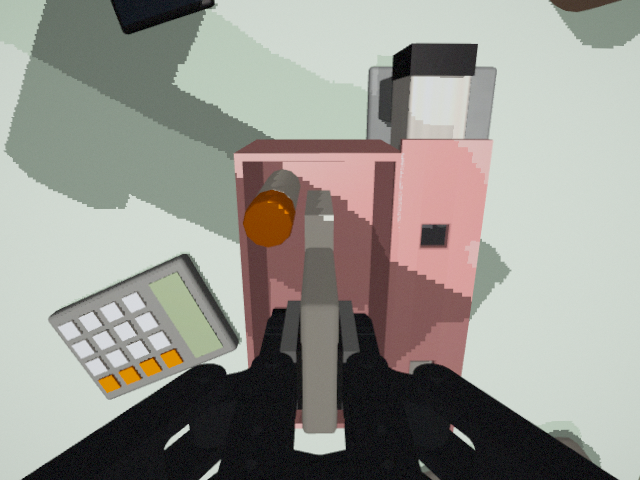

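View pics/h_sc.png

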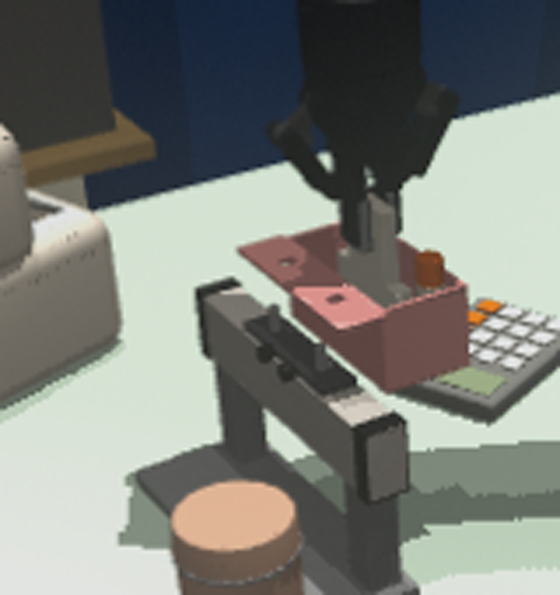

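View pics/h_sd.png

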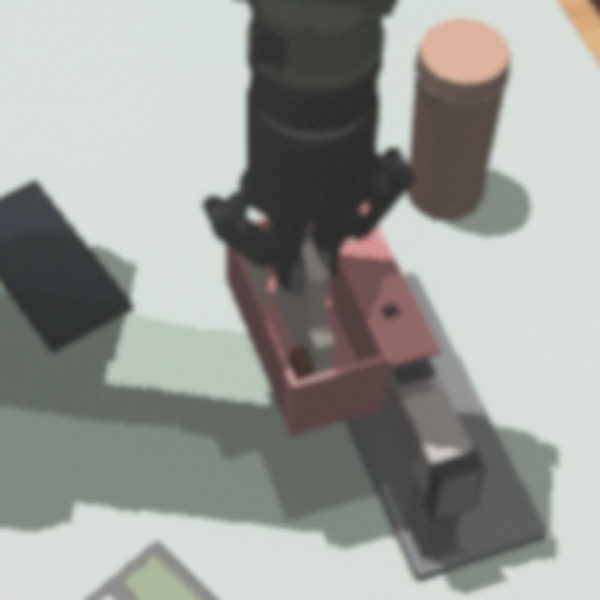

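Run:
```python
from h import *
import pickle
F=pickle.load(open("hold.pkl","rb"))
save(F["wrist"],"h_w2.png",(230,130,500,330),2.9)
```

```text
(no output)
```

View pics/h_w2.png

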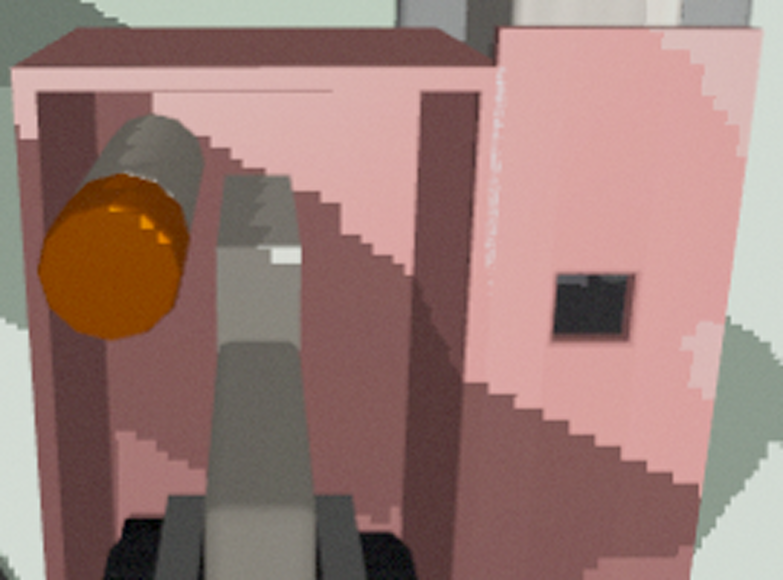

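Run:
```python
from h import *
import pickle
f=pickle.load(open("hold.pkl","rb"))["wrist"]
k=2.9; c=lambda x,y:(230+x/k-.35,130+y/k-.35)
P=np.array([(32,70,60),(65,70,60),(-32,65,60),(41,37,60),(52,37,60),(41,27,60),(52,27,60),(-6,-25,105),(6,-25,105)])*.001
px=np.array([c(499,27),c(761,28),c(12,67),c(554,271),c(635,271),c(552,342),c(631,341),(302.5,431),(335.5,432)])
z0=.20504-.0709
for mode in(3,6):
    def wp(p):
        q=np.zeros(6);q[:mode]=p; r=R.from_euler("zyx",[q[2],q[4],q[5]]); return r.apply(P)+[q[0],q[1],z0+q[3]]
    r=least_squares(lambda p:(proj(f,wp(p))-px).ravel(),[.567,-.208,.014,0,0,0][:mode],loss="soft_l1",x_scale=[.001]*mode)
    e=proj(f,wp(r.x))-px; print(r.x.round(5)); print(e.round(1).tolist())
```

```text
[ 0.56816 -0.20726  0.01688]
[[2.3, -0.6], [0.2, -0.9], [-1.0, -0.3], [0.7, 0.4], [0.4, 0.3], [-0.5, -0.4], [-0.7, -0.2], [-1.4, 3.7], [0.6, 2.7]]
[ 0.56936 -0.20711  0.02202 -0.00206 -0.01265  0.01077]
[[2.0, 0.1], [-0.2, -0.5], [0.4, 0.9], [0.6, 0.3], [0.1, 0.2], [-0.6, -0.8], [-0.9, -0.6], [-1.1, 0.6], [0.2, -0.2]]
```

In-hand fit: caddy at (0.568, -0.2073), already aligned with the bar (y = -0.2070) to under 1 mm. Next: lower to just above the pin tips, feel for the face in x, then feel downwards.

Run:
```python
from h import *
def st(t):
    s=get_state();print(t,round(s["clock"],2),s["position"].round(4),s["contact_force"].round(1),s["wrist_torque"].round(2));return s
p=[.5668,-.2080,.186]
move_l(p,.06); sleep(.15); st("low")
p2=[p[0]+.020,p[1]+.00028,p[2]]
print(move_l(p2,.02,until_force=3.5)); s=st("face"); sleep(.2); s=st("settled")
F=cam("scene");save(F,"f_sc.png",(170,90,330,260),3.5)
```

```text
low 13.26 [ 0.567  -0.2081  0.1862] [ 0.2  0.1 -3.2] [-0.02  0.04 -0.01]
True
face 13.93 [ 0.5784 -0.2074  0.1847] [ 0.8 -0.6 -4.6] [ 0.04 -0.06  0.01]
settled 14.12 [ 0.5775 -0.207   0.1836] [-0.6 -0.1 -4. ] [-0.01 -0.01  0.02]
```

View pics/f_sc.png

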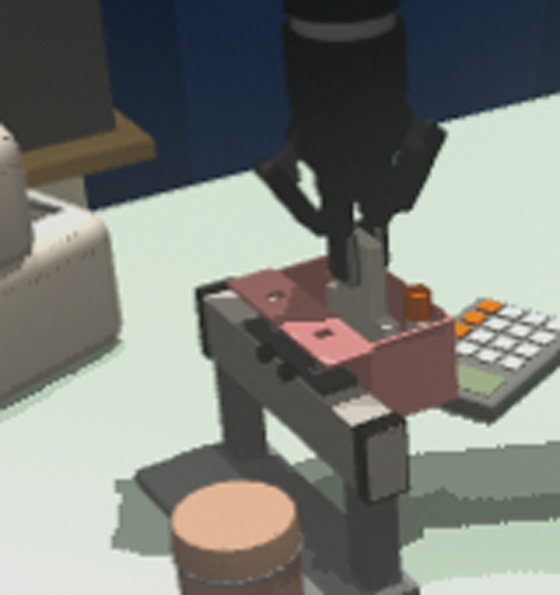

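Run:
```python
from h import *
def st(t):
    s=get_state();print(t,round(s["clock"],2),s["position"].round(4),s["contact_force"].round(1),s["wrist_torque"].round(2));return s
S=[get_state() for _ in range(5)]
print([ (x["position"].round(4).tolist(),x["contact_force"].round(1).tolist()) for x in S[:3]])
print(move_l([.585,-.2077,.186],.012,until_force=4)); st("face"); 
for _ in range(4): sleep(.1); st("settled")
```

```text
[([0.5775, -0.2071, 0.1836], [0.8, -1.4, -4.3]), ([0.5775, -0.2071, 0.1836], [0.8, -1.4, -4.3]), ([0.5775, -0.2071, 0.1836], [0.8, -1.4, -4.3])]
True
face 14.56 [ 0.5786 -0.2068  0.1833] [-0.   1.4 -4.5] [0.04 0.   0.03]
settled 14.66 [ 0.5779 -0.2065  0.1823] [-0.3  0.2 -4.7] [-0.01  0.   -0.07]
settled 14.76 [ 0.5777 -0.2064  0.182 ] [ 0.4 -0.8 -3.7] [-0.01  0.04 -0.01]
settled 14.86 [ 0.5777 -0.2065  0.1821] [ 0.4 -0.5 -3.5] [-0.02 -0.   -0.04]
settled 14.96 [ 0.5778 -0.2065  0.1822] [ 0.8 -0.  -4.4] [ 0.06  0.01 -0.03]
```

Run:
```python
from h import *
def st(t):
    s=get_state();print(t,round(s["clock"],2),s["position"].round(4),s["contact_force"].round(1),s["wrist_torque"].round(2));return s
move_l([.5778,-.2078,.183],.02); sleep(.1); st("pre")
print(move_l([.5778,-.2078,.1595],.015,until_force=5)); st("down"); sleep(.2); st("settled")
F=cam("scene");save(F,"d_sc.png",(180,110,320,250),4);F=cam("wrist");save(F,"d_w.png")
```

```text
pre 15.31 [ 0.5778 -0.2079  0.183 ] [-0.6  0.4 -4. ] [-0.02 -0.01  0.02]
True
down 16.62 [ 0.5778 -0.208   0.1613] [-2.   1.4  5.2] [-0.02 -0.26 -0.05]
settled 16.82 [ 0.5778 -0.208   0.1613] [-2.   1.3  6.8] [-0.01 -0.3  -0.03]
```

View pics/d_sc.png

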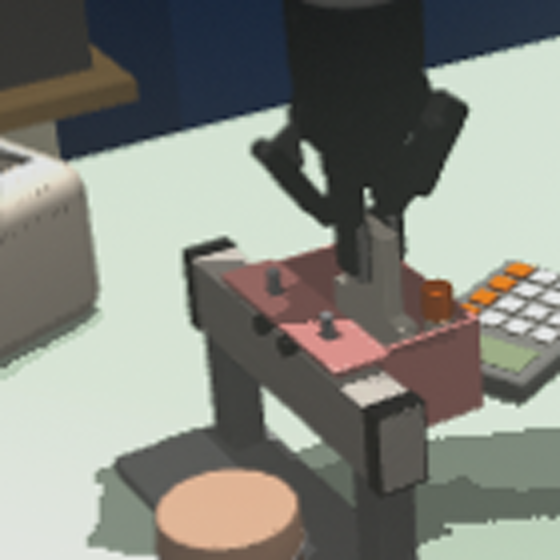

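View pics/d_w.png

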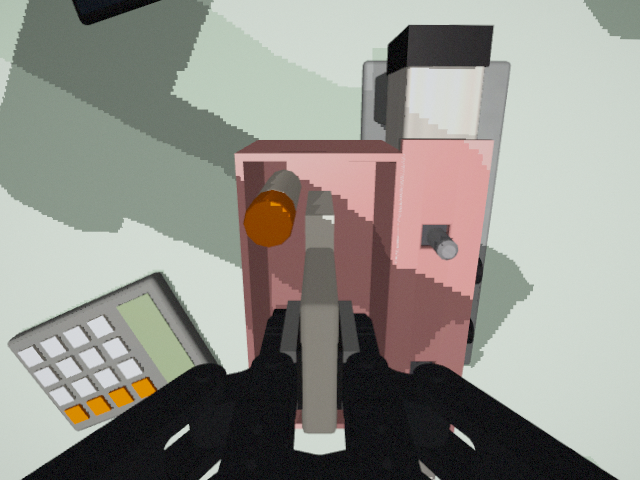

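Both pins show through the lip holes (scene (274,280) and (327,325) in the crop). Contact came at TCP z 0.1613 against 0.161 expected for home. Releasing.

Run:
```python
from h import *
import pickle
def st(t):
    s=get_state();print(t,round(s["clock"],2),s["position"].round(4),s["contact_force"].round(1),s["wrist_torque"].round(2),round(s["finger_gap"],2));return s
move_l([.5778,-.208,.1617],.01); st("eased")
let_go(); s=st("open"); p=s["position"]
move_l([p[0],p[1],.26],.08); st("up")
F={}
F["w0"]=cam("wrist");save(F["w0"],"e_w.png")
move_l([.55,-.10,.29],.15); sleep(.3)
for n in("wrist","scene","side"): F[n]=cam(n)
save(F["wrist"],"e_w2.png");save(F["scene"],"e_sc.png",(180,110,320,250),4);save(F["side"],"e_sd.png",(270,220,450,400),3.3)
for n in("scene","side","wrist"):
  for k in("caddy_center","gluestick_center","stamp_center"): print(n,k,[(np.round(x["centre"]).tolist(),round(x["score"],2)) for x in tip_of(n,k)])
pickle.dump(F,open("end.pkl","wb"))
```

```text
eased 17.27 [ 0.5779 -0.208   0.1617] [-0.  -0.3  1.4] [-0.24 -0.27 -0.06] 0.13
open 17.98 [ 0.5778 -0.208   0.1617] [ 0.8 -0.5  0.6] [ 0.05 -0.02 -0.03] 1.0
up 19.36 [ 0.5775 -0.2078  0.2593] [0.1 0.2 0. ] [-0.   -0.04  0.03] 1.0
scene caddy_center [([269.0, 187.0], 0.62)]
scene gluestick_center [([308.0, 363.0], 0.81), ([310.0, 385.0], 0.68), ([403.0, 377.0], 0.67), ([289.0, 195.0], 0.64)]
scene stamp_center []
side caddy_center [([354.0, 338.0], 0.7), ([357.0, 307.0], 0.62), ([263.0, 287.0], 0.16)]
side gluestick_center [([365.0, 192.0], 0.64), ([341.0, 302.0], 0.55), ([363.0, 180.0], 0.42)]
side stamp_center [([353.0, 337.0], 0.56)]
wrist caddy_center [([351.0, 349.0], 0.78)]
wrist gluestick_center [([330.0, 289.0], 0.87), ([353.0, 348.0], 0.51)]
wrist stamp_center [([330.0, 372.0], 0.71), ([330.0, 289.0], 0.23)]
```

View pics/e_w2.png

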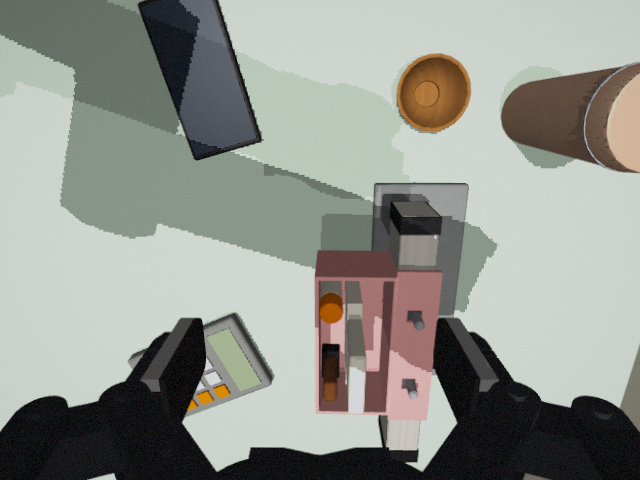

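View pics/e_sc.png

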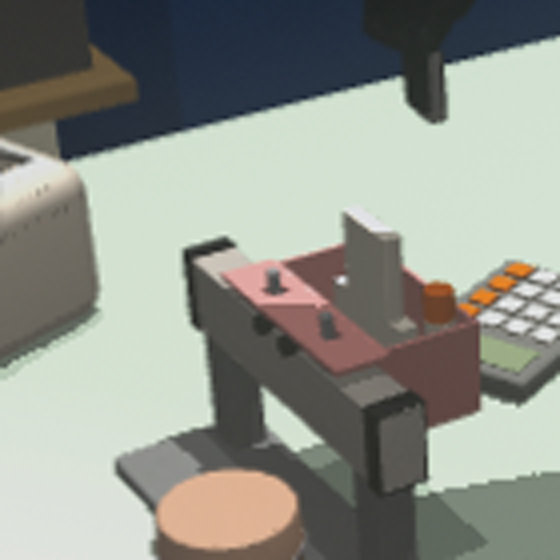

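View pics/e_sd.png

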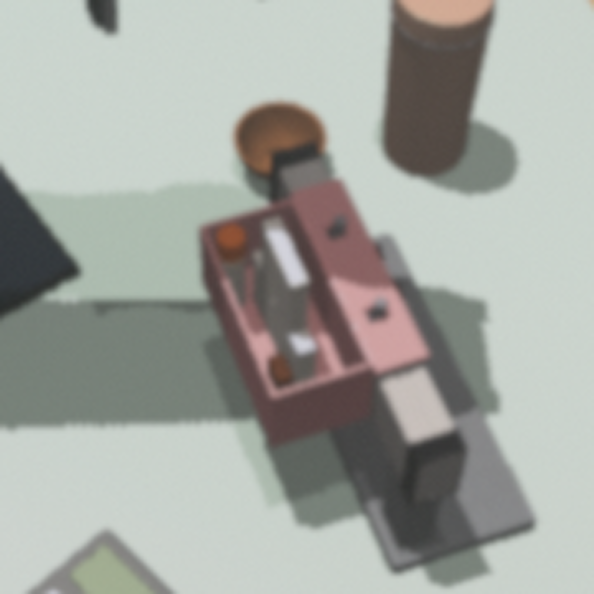

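Run:
```python
from h import *
import pickle
F=pickle.load(open("end.pkl","rb"))
P=np.array([(65,70,60),(65,-70,60),(32,-70,60),(-32,65,60),(-32,-65,60),(-6,25,105),(6,-25,105),(-6,-25,105),(32,65,0)])*.001
P=R.from_euler("z",.014).apply(P)+[.6269-.047,-.2077,.090]
for n,b,k in(("wrist",(300,230,460,430),3),("scene",(180,110,320,250),4)): save(F[n],f"o_{n}.png",b,k,proj(F[n],P))
a=cv2.imread("pics/o_wrist.png");b=cv2.imread("pics/o_scene.png")[:560]
b=cv2.resize(b,(300,300));o=np.zeros((600,790,3),np.uint8);o[:600,:480]=a[:600,:480];o[:300,485:785]=b;cv2.imwrite("pics/o.png",o)
```

```text
(no output)
```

View pics/o.png

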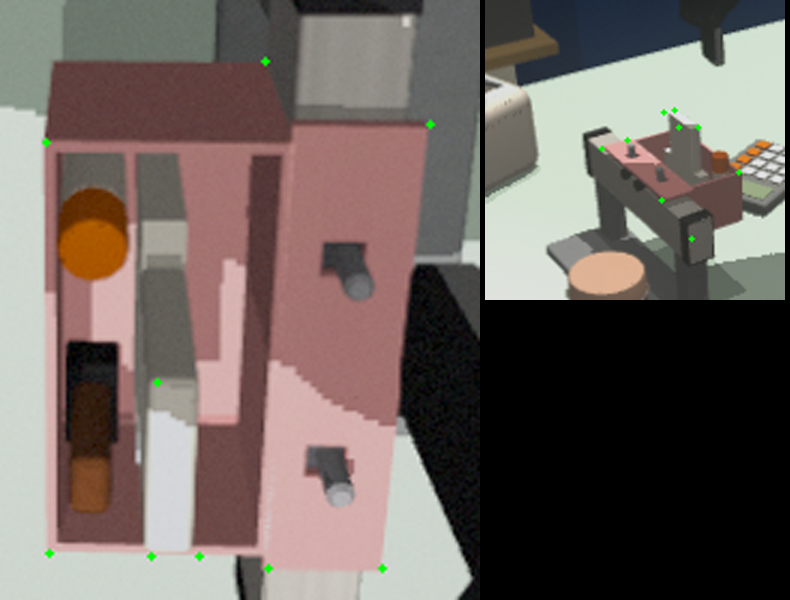

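The home-pose model overlays the wrist picture to within about 1–2 px: lip corners, rim and handle. The pins stand through both holes, and the stamp and glue stick are inside. Handing in.

```bash
python3 -c "
from cell import *
print(get_state()['clock']); print(sign_off())"
```

```text
21.225
the job is handed in; nothing more can be done
None
```

The pink caddy is hanging on the rail with both pins through its lip holes, and I handed the job in at about 21 s with the gripper open and clear. I gripped it by the white handle, carried it round in front of the rail and lowered it gently onto the pin bar.

**Seating:** the lip met the bar at a tool height of 161.3 mm, against 160.9 mm expected for fully home. The push down had reached about 11 N when it stopped, and I eased it off before letting go.

**Last checks:** the pictures show both pins standing through the holes. The home-pose outline matches the wrist picture to about 1–2 px. The caddy is upright with the glue stick and stamp inside, and nothing else on the desk appears to have moved.

**What disagreed:**
- **Fixed cameras:** before the pick-up, the scene and side cameras differed by about 12–17 mm in y, and the scene overlay was still a few pixels off at the end. I relied on the wrist camera and on feel.
- **Rail face:** the stops when feeling for it left no lasting force. Contact there was judged mainly from position, within 1 mm of what the pictures predicted.
- **Stamp detection:** the detector did not find the stamp in the last scene picture, but it shows in the wrist and side pictures.

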